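Slide a spacer plate out of its keeper and lay it on the balance

TASK

Weigh the flat metal spacer plate. It lies captive under two straps on its grey keeper block, so slide it lengthwise through the open end until it sticks out well past the edge of the block (about 40 mm) and let go of it; then take it by the end that sticks out, draw it clear, and lower it gently, without dropping it, to lie flat in the middle of the round pan of the balance next to the keeper (not the one at the far right), released. Never let it drop to the worktop, and leave the other things where they are.

Things in the scene. Friction and masses are not known exactly. Their poses are not given: they have to be found in the camera images.
- keeper: Fixed grey block with steel rails and straps, 150 mm (its x) by 190 mm (its y), top face 50 mm above the worktop; origin at the centre of its underside. A straight channel 64 mm wide runs along its y over the middle of the top face, open at the -y end (the right-hand end seen from the robot, turned up to 15 degrees), closed by a stop at y = +85 mm.
- window (a point): Middle of the keeper's top face, same axes. From y = -58 to +58 mm the face is bare from side to side (150 mm), so fingers can stand on both sides of the plate there and move it along.
- front_strap (a point): Middle of the upper side of the strap over the open end: 144 mm long (x), y = -93 to -60 mm of the keeper, 10.5 to 14.5 mm above the top face, screw heads to 18.5 mm. It lies on rails 10.5 mm high that flank the channel from y = -95 to -58 mm, 32 to 72 mm either side of the middle.
- rear_strap (a point): The same for the strap and rails at the closed end, y = +60 to +93 mm of the keeper (rails +58 to +95 mm).
- keeper_edge (a point): Middle of the upper edge of the block's open (-y) end, at the level of its top face; same axes as the keeper. Beyond it (toward the keeper's -y) there is only air down to the worktop.
- plate: Loose aluminium plate, 60 mm wide (its x), 140 mm long (its y), 8 mm thick, 0.14 to 0.24 kg; origin at the centre of its underside. Starts flat in the channel on the top face, axes along the keeper's, 2 mm play each side, its centre at keeper y = -1 to +11 mm, both ends under the straps. Slides on plain friction. Grasp across its 60 mm width.
- balance: The fixed pale bench balance nearest the keeper, 210 mm (its x) by 160 mm (its y), body 36 mm high (keys 40 mm), with a round steel pan; origin at the centre of its underside, on the worktop. It does not move or give way.
- pan (a point): Centre of the upper face of the balance's round pan, 114 mm in diameter, 46 mm above the worktop; 30 mm toward +x of the balance's middle. The pan is a flat disc 4 mm thick that stands 6 mm clear of the balance's body.
- spanner: Bystander: flat steel spanner 162 x 31 x 6 mm lying between keeper and balance; origin at the centre of its underside.
- tape: Bystander: roll of tape lying flat, 98 mm across, 25 mm high, beyond the gap between keeper and balance; origin at the centre of its underside.

How it is judged:
On the way, in this order (a step that is already met when the one before it is completed fails the run):
1. the plate sticks out at least 25 mm past the open edge, still lying on the keeper under the strap, and is let go (y of plate in the frame of keeper_edge between -0.02 and 0.045 m and z of plate in the frame of keeper_edge between -0.004 and 0.004 m and angle between plate's own z axis and vertical below 0.06 rad and contact force between the fingers and plate below 0.2 N), for 0.2 s.
2. still held, the plate has been lowered to within 10 mm of the pan, over its middle (horizontal distance between plate and pan below 0.035 m and z of plate in the frame of pan between -0.004 and 0.01 m and linear speed of plate below 0.1 m/s and contact force between the fingers and plate above 0.5 N), for 0.1 s.
At the end, for the whole second after the job is handed in: The plate lies flat (within 3.4 degrees), right way up, released and at rest on the pan of the balance (underside within 4 mm of the pan's height), its centre within 30 mm of the pan's centre; any heading (horizontal distance between plate and pan below 0.03 m and z of plate in the frame of pan between -0.004 and 0.004 m and angle between plate's own z axis and vertical below 0.06 rad and linear speed of plate below 0.02 m/s); the robot touches nothing.
It fails at once if the plate drops to the worktop (height (world z) of plate below 0.025 m).
It fails at once if the plate is slammed or pressed on the balance with over 45 N (contact force between plate and balance above 45 N).
It fails at once if the spanner or the roll of tape is shifted by more than 30 mm (distance of any of spanner, tape from where it was at the start of the episode above 0.03 m).
It also fails if it takes over 48 s, if anything falls off the work surface, if the arm or the gripper's body presses on something with over 40 N, if the wrist force passes 120 N, or if a joint passes its speed limit or range.

ROBOT

A 6-joint arm with a two-finger parallel gripper is mounted at the origin on a cart in front of the work surface, level with it; the furniture and walls round the work are solid. World frame = base frame: x ahead of the robot, y to its left, z up, the work surface at z = 0. Lengths are in m, angles in rad, forces in N, time in s.
With the tool pointing down it reaches from about 0.375 to 0.975 m from the base axis. Payload 3.8 kg.
Tool frame: the origin (TCP) lies midway between the tips of the shut fingers; the grasp point (between the pads) lies robot.pinch_z behind it (robot.pinch_z is the distance from the TCP to the grasp point, in m); z points along the fingers, x is the direction in which the jaws open and shut, and the axes are right-handed (so a half turn about z gives the same grasp; the last joint's range is limited). The gripper opens to 88 mm and grips with 3 to 60 N. Pads are 18 mm wide; open, the fingers measure 123 mm over their backs; the gripper's body (75 mm by 187 mm) begins 45 mm behind the grasp point.
Start: joints at [-1.332, 0.264, 1.604, -0, 1.274, -0.037], TCP at [0.184, -0.649, 0.239] pointing down, gripper open.
Joint ranges: [-2.63, 2.63], [-0.94, 2.18], [0.31, 2.57], [-1.31, 4.45], [0, 2.66], [-2.55, 2.55]. Speed limits (rad/s): [2.57, 2.57, 3.14, 3.14, 3.14, 3.14].

INTERFACE

Orientations are given as a unit quaternion [x, y, z, w].
In Python, from workcell import robot gives the robot as it stands.
- The arm moves only by the tool step_arm, never from a script. Its argument "steps" is a list that holds one entry, the list of rows, each a list of 7 numbers: the closure, from -1 (fully open) to 1 (shut), then the shift along the tool's x, y, z in m, then the turn, a rotation vector about the tool's x, y, z in degrees. In form: [[[claw, x, y, z, rx, ry, rz], ...]]. A call has 1 to 20 rows; each row is the pose to reach, as a shift and turn from the pose commanded when the call began, along the tool's axes at that moment; what a row does not reach only later rows make up. A row lasts 1/8 s, in which the tool goes at most 62.5 mm and 10.7 degrees, less where a joint would pass 70% of its speed; a pose out of reach is approached as far as the arm can. A call with a gripper value outside its range is refused whole. The fingers move at their own pace and stop on an object; the grip force is fixed at half the most. Time passes only in rows, so rows that repeat a pose let the fingers close. It gives the time, the measured TCP pose, the force and the opening at its end, in the units of the state.
- robot.read_state(): the state, without advancing time (a new reading comes with each control period).
- robot.snapshot(name): name is "side" or "top"; returns a dict with "frame" (420x560x3 uint8, red, green, blue), "range_z" (420x560 float32, m along the optical axis (not along the pixel's ray), 0 where there is no reading), "mtx" (3x3 intrinsics, pixels), "k1" (the pictures are not rectified: a ray, as slopes to the right and down, at radius r is drawn at 1 + k1 r^2 times it, then the intrinsics apply), "eye" and "rotation" of the camera in the world. Camera axes: x right, y down, z forward; pixel columns grow to the right and rows downward; lengths in m; the calibration is good to about 2 mm. A picture is of the moment at which its call begins.
- robot.job_done(): hands the job in, once; it reports no verdict.
The state is a dict: "t": time; "joints": joint angles; "qvel": joint speeds; "effort": joint torques, N m; "tcp_pos": TCP position; "tcp_rot": TCP orientation; "force": force on the tool from outside, world axes, zero at the start; "torque": the same for the moment, N m; "finger_gap": opening from 0.0 (shut) to 1.0 (fully open).
Only numpy, scipy, OpenCV 4.12 (cv2) and the standard library are available. Lean on these libraries where they do the work, as an engineer would, in place of code of your own. Each camera call takes 0.05 s, during which the arm holds its last target. There are 200 camera calls.

## Working session

There is one attempt and no reset: what is moved stays moved. The work goes in short steps, Python scripts to look and compute and a tool call to move; the robot and the scene stay as the last step left them, time stands still between calls to the robot, and variables do not carry over. Pictures are saved under pics/ and viewed, about 8 in all and at most 12, crops included, and the job is handed in when it is done.

Besides the shell and the picture viewer there is one more tool, called after ">>>" by a JSON object that holds its "op" and its "data", one argument or row to a line. step_arm: Moves the arm, as the interface text tells. Its arguments: {"type":"object","properties":{"steps":{"type":"array"}},"required":["steps"]}

```bash
mkdir -p pics; ls; cat > h.py <<'E'
import numpy as np, cv2
from workcell import robot
def snap(n,save=None):
    s=robot.snapshot(n)
    if save: cv2.imwrite(f'pics/{save}.png',cv2.cvtColor(s['frame'],cv2.COLOR_RGB2BGR))
    return s
def rays(s,uv):
    uv=np.asarray(uv,float).reshape(-1,1,2)
    # k1 model equals OpenCV radial with only k1
    n=cv2.undistortPoints(uv,np.array(s['mtx']),np.array([s['k1'],0,0,0.])).reshape(-1,2)
    return np.c_[n,np.ones(len(n))]@np.array(s['rotation']).T
def plane(s,uv,z):
    d=rays(s,uv); e=np.array(s['eye']); return e+d*((z-e[2])/d[:,2])[:,None]
def cloud(s):
    h,w=s['range_z'].shape; v,u=np.mgrid[:h,:w]
    d=rays(s,np.c_[u.ravel(),v.ravel()])
    return (np.array(s['eye'])+d*s['range_z'].reshape(-1,1)).reshape(h,w,3)
E
python3 - <<'E'
from h import *
st=robot.read_state(); print({k:np.round(v,4) if not isinstance(v,str) else v for k,v in st.items()}, robot.pinch_z)
for n in('top','side'):
    s=snap(n,n+'0'); print(n,s['eye'],np.round(s['rotation'],3).tolist(),s['k1'],np.array(s['mtx']).tolist())
E
```

```text
pics
{'t': np.float64(0.0), 'joints': array([-1.3319,  0.2647,  1.6053, -0.    ,  1.2737, -0.0369]), 'qvel': array([ 0.0006, -0.0008,  0.0002,  0.0004, -0.0011,  0.0012]), 'effort': array([-1.20000e-03, -5.02120e+01, -3.56875e+01,  7.27000e-02,
        2.94000e-02, -2.00000e-04]), 'tcp_pos': array([ 0.1836, -0.6488,  0.2374]), 'tcp_rot': array([ 7.976e-01, -6.032e-01, -8.000e-04, -7.000e-04]), 'force': array([0.3708, 0.6866, 0.6192]), 'torque': array([ 0.0452, -0.0057,  0.0093]), 'finger_gap': np.float64(1.0019)} 0.0187
top [ 0.50105255 -0.13665533  1.26321407] [0.713, -0.7, 0.039, -0.028] -0.10145708090515512 [[503.6600327177655, 0.0, 273.57758247670233], [0.0, 503.6600327177655, 215.41621577536466], [0.0, 0.0, 1.0]]
side [ 0.33273837 -0.9977934   0.51496365] [0.847, -0.116, 0.085, -0.512] -0.07320096455627938 [[442.3090327303397, 0.0, 280.5001305970199], [0.0, 442.3090327303397, 199.06305868040107], [0.0, 0.0, 1.0]]
```

```bash
sed -i 's/^from workcell/from scipy.spatial.transform import Rotation as R\nfrom workcell/; s/np.array(s\[.rotation.\]).T/R.from_quat(s["rotation"]).as_matrix().T/' h.py; grep rotation h.py
```

```text
return np.c_[n,np.ones(len(n))]@R.from_quat(s["rotation"]).as_matrix().T
```

View pics/top0.png

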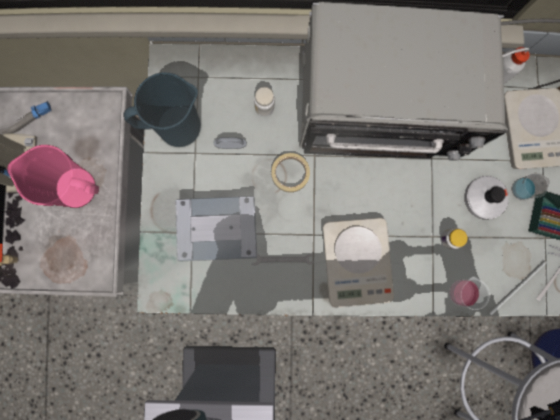

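View pics/side0.png

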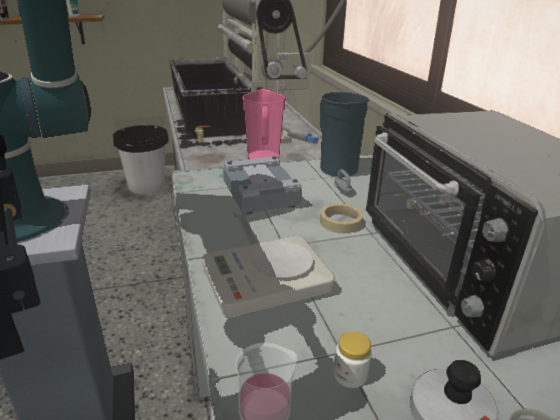

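```bash
python3 - <<'E'
from h import *
s=snap('top'); f=cv2.cvtColor(s['frame'],cv2.COLOR_RGB2BGR)
c=f[180:310,160:410].astype(float)
c=(255*(c/255)**0.6).clip(0,255).astype(np.uint8)
cv2.imwrite('pics/crop.png',cv2.resize(c,None,fx=3.2,fy=3.2,interpolation=cv2.INTER_CUBIC))
P=cloud(s)
for u,v in[(215,228),(200,205),(245,205),(190,228),(245,228),(290,172),(357,243),(357,275),(285,240),(320,180)]:
    print(u,v,np.round(P[v,u],3))
E
```

```text
215 228 [ 0.582 -0.014  0.059]
200 205 [0.638 0.024 0.05 ]
245 205 [ 0.638 -0.085  0.06 ]
190 228 [0.581 0.046 0.059]
245 228 [ 0.583 -0.087  0.066]
290 172 [ 0.732 -0.195  0.001]
357 243 [ 0.553 -0.36   0.039]
357 275 [ 0.475 -0.361  0.035]
285 240 [ 0.559 -0.185 -0.003]
320 180 [ 0.714 -0.272 -0.003]
```

View pics/crop.png

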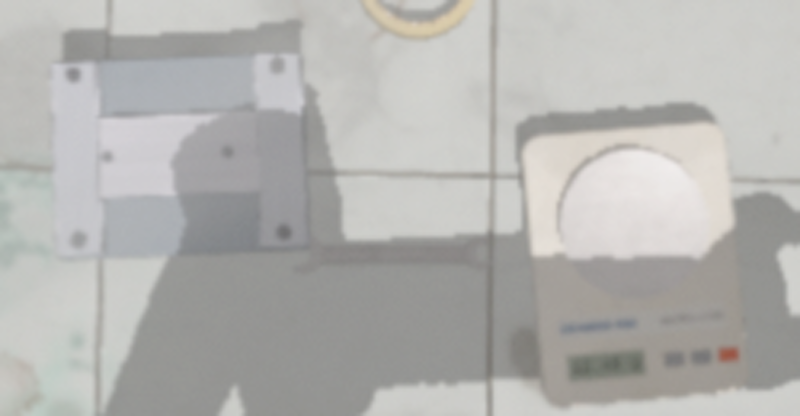

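```bash
python3 - <<'E'
from h import *
s=snap('top')
px=lambda a:(np.array(a,float)+.5)/3.2-.5+[160,180]
sc=plane(s,px([(74,75),(78,239),(278,66),(284,232)]),0.0675)
print(np.round(sc,4)); c=sc.mean(0)
ey=(sc[0]+sc[1]-sc[2]-sc[3])[:2]; ex=(sc[0]+sc[2]-sc[1]-sc[3])[:2]
print('keeper c',c,'yaw deg from y',np.degrees(np.arctan2(-ey[0],ey[1])),'from x',np.degrees(np.arctan2(ex[1],ex[0])), np.linalg.norm(ey)/2,np.linalg.norm(ex)/2)
d=plane(s,px([(107,155),(228,151)]),0.058); print('dots',np.round(d,4),d.mean(0))
print('crop corners',plane(s,px([(53,64),(99,59),(255,55),(301,53),(57,256),(103,252),(262,250),(309,246)]),0.0645).round(4).tolist())
# plate edges in window
print('plate',plane(s,px([(101,118),(250,113),(101,196),(180,192),(258,191)]),0.058).round(4).tolist())
# pan: depth mask + contour ellipse by eye
pe=plane(s,px([(558,215),(710,222),(632,147),(638,298)]),0.046); print('pan pts',pe.round(4).tolist())
P=cloud(s); m=(np.abs(P[...,2]-0.046)<0.004); m[:, :325]=0; m[:,400:]=0; m[:220]=0; m[310:]=0
f=s['frame'].astype(int)
g=s['frame'][:,:,:]; hsv=cv2.cvtColor(g,cv2.COLOR_RGB2HSV)
m2=((hsv[...,1]<22)).astype(np.uint8); m2[:, :330]=0; m2[:,386:]=0; m2[:222]=0; m2[275:]=0
k=cv2.morphologyEx(m2,cv2.MORPH_OPEN,np.ones((3,3)))
cs,_=cv2.findContours(k,cv2.RETR_EXTERNAL,cv2.CHAIN_APPROX_NONE)
for q in cs:
    if cv2.contourArea(q)>300:
        w=plane(s,q.reshape(-1,2),0.046)[:,:2].astype(np.float32); print('pan circ',cv2.contourArea(q),cv2.minEnclosingCircle(w), cv2.fitEllipse(w))
E
```

```text
[[ 0.6394  0.0636  0.0675]
 [ 0.5173  0.0565  0.0675]
 [ 0.6491 -0.0888  0.0675]
 [ 0.5255 -0.096   0.0675]]
keeper c [ 0.58281879 -0.01616561  0.0675    ] yaw deg from y 3.339550862488355 from x 3.318415821878954 0.15268420340158256 0.12309552132076143
dots [[ 0.5807  0.0383  0.058 ]
 [ 0.5854 -0.0524  0.058 ]] [ 0.58304494 -0.00705895  0.058     ]
crop corners [[0.6478, 0.0802, 0.0645], [0.6522, 0.0457, 0.0645], [0.6574, -0.0712, 0.0645], [0.6596, -0.1057, 0.0645], [0.5044, 0.0723, 0.0645], [0.5081, 0.0381, 0.0645], [0.5119, -0.0799, 0.0645], [0.5155, -0.1146, 0.0645]]
plate [[0.6084, 0.0437, 0.058], [0.6143, -0.0682, 0.058], [0.5499, 0.0418, 0.058], [0.554, -0.0173, 0.058], [0.5559, -0.0756, 0.058]]
pan pts [[0.5423, -0.3022, 0.046], [0.5388, -0.4185, 0.046], [0.595, -0.3585, 0.046], [0.4806, -0.3635, 0.046]]
pan circ 1699.0 ((0.5367491245269775, -0.3602803349494934), 0.0589107871055603) ((0.5378578901290894, -0.360074907541275), (0.11219808459281921, 0.11467588692903519), 176.7181854248047)
```

```bash
cat >> h.py <<'E'
def rel(p,yaw_deg):
    """shift (mm) and turn (deg) in the present tool axes to TCP p with the jaws' x at yaw, pointing down"""
    st=robot.read_state(); r=R.from_quat(st['tcp_rot'])
    a=np.radians(yaw_deg); X=[np.cos(a),np.sin(a),0]; t=R.from_matrix(np.c_[X,np.cross([0,0,-1],X),[0,0,-1]])
    print('t',round(float(st['t']),2),'tcp',np.round(st['tcp_pos'],4),'F',np.round(st['force'],1),'gap',round(float(st['finger_gap']),3))
    print('shift mm',np.round(1e3*r.inv().apply(np.array(p)-st['tcp_pos']),1),'turn',np.round((r.inv()*t).as_rotvec(degrees=True),2))
YK=3.33; KC=np.array([.583,-.016]); a=np.radians(YK); KX=np.array([np.cos(a),np.sin(a)]); KY=np.array([-np.sin(a),np.cos(a)])
def kp(x,y,z): return np.r_[KC+x*KX+y*KY,z]
E
python3 -c "
from h import *
rel(kp(0,.042,.20),YK)"
```

```text
t 0.2 tcp [ 0.1837 -0.6491  0.2379] F [0.7 0.1 0.3] gap 1.005
shift mm [-541.4 -565.7   38.6] turn [-6.000e-02  7.000e-02 -7.753e+01]
```

>>> {"op": "step_arm", "data": {
  "steps": [
    [[-1,-0.04,-0.042,0,0,0,-6],[-1,-0.08,-0.084,0,0,0,-12],[-1,-0.12,-0.126,0,0,0,-18],[-1,-0.16,-0.168,0,0,0,-24],[-1,-0.2,-0.21,0,0,0,-30],[-1,-0.24,-0.252,0,0,0,-36],[-1,-0.28,-0.294,0,0,0,-42],[-1,-0.32,-0.336,0,0,0,-48],[-1,-0.36,-0.378,0,0,0,-54],[-1,-0.4,-0.42,0,0,0,-60],[-1,-0.44,-0.462,0.01,0,0,-66],[-1,-0.48,-0.504,0.02,0,0,-72],[-1,-0.52,-0.546,0.03,0,0,-77.5],[-1,-0.541,-0.566,0.038,0,0,-77.5],[-1,-0.541,-0.566,0.038,0,0,-77.5],[-1,-0.541,-0.566,0.038,0,0,-77.5]]
  ]
}}

```text
t: 2.2
tcp_pos: [0.5807, 0.0246, 0.2007]
tcp_rot: [1.0, 0.029, -0.0, 0.0]
force: [0.6, 0.1, -0.4]
finger_gap: 1.0
```

```bash
python3 -c "
from h import *
rel(kp(0,.042,.075),YK)
s=snap('top','above')
"
```

```text
t 2.2 tcp [0.5807 0.0246 0.2007] F [ 0.6  0.1 -0.4] gap 1.0
shift mm [  0.   -1.4 125.7] turn [ 0.03  0.03 -0.02]
```

>>> {"op": "step_arm", "data": {
  "steps": [
    [[-1,0,-0.001,0.04,0,0,0],[-1,0,-0.001,0.08,0,0,0],[-1,0,-0.001,0.11,0,0,0],[-1,0,-0.001,0.125,0,0,0],[-1,0,-0.001,0.125,0,0,0]]
  ]
}}

```text
t: 2.88
tcp_pos: [0.5803, 0.0253, 0.0752]
tcp_rot: [1.0, 0.028, -0.001, 0.0]
force: [0.5, 0.1, -0.2]
finger_gap: 1.001
```

```bash
python3 -c "
from h import *
rel(kp(0,.042,.053),YK)
s=snap('side'); f=cv2.cvtColor(s['frame'],cv2.COLOR_RGB2BGR)
c=f[90:230,190:350]; c=(255*(c/255.)**0.7).astype(np.uint8)
cv2.imwrite('pics/s1.png',cv2.resize(c,None,fx=4.2,fy=4.2,interpolation=cv2.INTER_CUBIC))
"
```

```text
t 2.88 tcp [0.5803 0.0253 0.0752] F [ 0.5  0.1 -0.2] gap 1.001
shift mm [ 0.4 -0.6 22.2] turn [ 0.    0.09 -0.1 ]
```

View pics/s1.png

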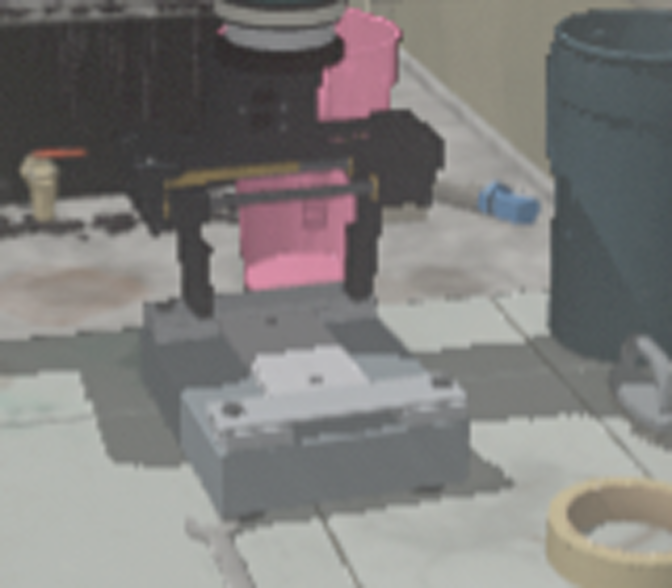

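The open fingers (crop px ~(195,310) and (360,300)) straddle the plate in the rear half of the window, clear of both straps. Next I go down and close.

>>> {"op": "step_arm", "data": {
  "steps": [
    [[-1,0,-0.0005,0.012,0,0,0],[-1,0,-0.0005,0.019,0,0,0],[-1,0,-0.0005,0.022,0,0,0],[-1,0,-0.0005,0.022,0,0,0],[1,0,-0.0005,0.022,0,0,0],[1,0,-0.0005,0.022,0,0,0],[1,0,-0.0005,0.022,0,0,0],[1,0,-0.0005,0.022,0,0,0],[1,0,-0.0005,0.022,0,0,0],[1,0,-0.0005,0.022,0,0,0]]
  ]
}}

```text
t: 4.18
tcp_pos: [0.581, 0.0267, 0.0539]
tcp_rot: [1.0, 0.029, -0.0, -0.0]
force: [-2.4, 0.5, 2.8]
finger_gap: 0.671
```

>>> {"op": "step_arm", "data": {
  "steps": [
    [[1,0,0.003,0,0,0,0],[1,0,0.008,0,0,0,0],[1,0,0.013,0,0,0,0],[1,0,0.018,0,0,0,0],[1,0,0.023,0,0,0,0],[1,0,0.028,0,0,0,0],[1,0,0.033,0,0,0,0],[1,0,0.038,0,0,0,0],[1,0,0.04,0,0,0,0]]
  ]
}}

```text
t: 5.3
tcp_pos: [0.5835, -0.0136, 0.0539]
tcp_rot: [1.0, 0.029, 0.0, -0.0]
force: [-0.8, 3.5, 3.6]
finger_gap: 0.669
```

Moving freely (friction about 3 N). I continue to 80 mm total, then release and lift.

>>> {"op": "step_arm", "data": {
  "steps": [
    [[1,0,0.005,0,0,0,0],[1,0,0.01,0,0,0,0],[1,0,0.015,0,0,0,0],[1,0,0.02,0,0,0,0],[1,0,0.025,0,0,0,0],[1,0,0.03,0,0,0,0],[1,0,0.035,0,0,0,0],[1,0,0.039,0,0,0,0],[1,0,0.04,0,0,0,0],[-1,0,0.04,0,0,0,0],[-1,0,0.04,0,0,0,0],[-1,0,0.04,0,0,0,0],[-1,0,0.04,0,0,0,0],[-1,0,0.04,0,0,0,0]]
  ]
}}

```text
t: 7.05
tcp_pos: [0.5856, -0.0532, 0.0536]
tcp_rot: [1.0, 0.029, -0.0, 0.0]
force: [0.1, 0.1, 0.1]
finger_gap: 0.997
```

```bash
python3 -c "
from h import *
rel(kp(0,-.109,.13),YK)
s=snap('side'); f=cv2.cvtColor(s['frame'],cv2.COLOR_RGB2BGR)
c=f[90:230,190:350]; c=(255*(c/255.)**0.7).astype(np.uint8)
cv2.imwrite('pics/s2.png',cv2.resize(c,None,fx=4.2,fy=4.2,interpolation=cv2.INTER_CUBIC))
"
```

```text
t 7.05 tcp [ 0.5856 -0.0532  0.0536] F [0.1 0.1 0.1] gap 0.997
shift mm [ -0.4  71.7 -76.4] turn [ 0.    0.01 -0.03]
```

View pics/s2.png

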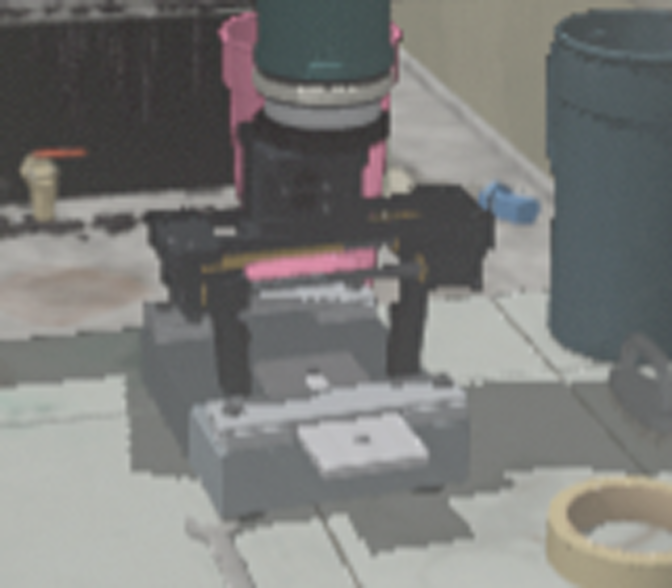

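The plate now sticks out past the front strap, free of the fingers; its end corners are at crop px ~(325,472) and (428,460), its hole at (362,440). I check the protrusion.

```bash
python3 -c "
from h import *
s=snap('side')
px=np.array([(321,470),(428,458),(362,440),(317,384)])/4.2+[190,90]
p=plane(s,px,.058); q=p[:,:2]-KC; print('keeper x,y',np.c_[q@KX,q@KY].round(4))
"
```

```text
keeper x,y [[-0.0331 -0.1479]
 [ 0.0257 -0.1516]
 [-0.001  -0.1214]
 [-0.0024 -0.0468]]
```

>>> {"op": "step_arm", "data": {
  "steps": [
    [[-1,0,0,-0.03,0,0,0],[-1,0,0,-0.065,0,0,0],[-1,0,0.03,-0.076,0,0,0],[-1,0,0.06,-0.076,0,0,0],[-1,0,0.072,-0.076,0,0,0],[-1,0,0.072,-0.076,0,0,0]]
  ]
}}

```text
t: 7.9
tcp_pos: [0.5895, -0.1254, 0.1293]
tcp_rot: [1.0, 0.028, -0.0, -0.0]
force: [-0.9, -0.6, -0.2]
finger_gap: 1.001
```

```bash
python3 -c "
from h import *
rel(kp(0,-.109,.0525),YK)
s=snap('top'); f=cv2.cvtColor(s['frame'],cv2.COLOR_RGB2BGR)
c=f[180:310,160:410]; c=(255*(c/255.)**0.6).astype(np.uint8)
cv2.imwrite('pics/t2.png',cv2.resize(c,None,fx=3.2,fy=3.2,interpolation=cv2.INTER_CUBIC))
"
```

```text
t 7.9 tcp [ 0.5895 -0.1254  0.1293] F [-0.9 -0.6 -0.2] gap 1.001
shift mm [-0.1 -0.5 76.8] turn [-0.03  0.04 -0.11]
```

>>> {"op": "step_arm", "data": {
  "steps": [
    [[-1,0,0.0005,0.04,0,0,0],[-1,0,0.0005,0.062,0,0,0],[-1,0,0.0005,0.073,0,0,0],[-1,0,0.0005,0.077,0,0,0],[-1,0,0.0005,0.077,0,0,0],[1,0,0.0005,0.077,0,0,0],[1,0,0.0005,0.077,0,0,0],[1,0,0.0005,0.077,0,0,0],[1,0,0.0005,0.077,0,0,0],[1,0,0.0005,0.077,0,0,0],[1,0,0.0005,0.077,0,0,0]]
  ]
}}

```text
t: 9.32
tcp_pos: [0.59, -0.1257, 0.0531]
tcp_rot: [1.0, 0.029, 0.0, 0.0]
force: [-1.3, -0.3, 3.0]
finger_gap: 0.672
```

>>> {"op": "step_arm", "data": {
  "steps": [
    [[1,0,0.004,0,0,0,0],[1,0,0.01,0,0,0,0],[1,0,0.017,0,0,0,0],[1,0,0.024,0,0,0,0],[1,0,0.031,0,0,0,0],[1,0,0.038,0,0,0,0],[1,0,0.045,0,0,0,0],[1,0,0.052,0,0,0,0],[1,0,0.059,0,0,0,0],[1,0,0.066,0,0,0,0],[1,0,0.073,0,0,0,0],[1,0,0.08,0,0,0,0],[1,0,0.087,0,0,0,0],[1,0,0.094,0,0,0,0],[1,0,0.101,0,0,0,0],[1,0,0.106,0,0,0,0],[1,0,0.108,0,0,0,0],[1,0,0.108,0,0,0,0]]
  ]
}}

```text
t: 11.58
tcp_pos: [0.596, -0.2334, 0.0526]
tcp_rot: [1.0, 0.029, -0.0, -0.0]
force: [-0.3, -0.0, -0.8]
finger_gap: 0.672
```

```bash
python3 -c "
from h import *
rel(kp(0,-.22,.10),YK)
s=snap('side'); f=cv2.cvtColor(s['frame'],cv2.COLOR_RGB2BGR)
c=f[100:290,190:370]; c=(255*(c/255.)**0.7).astype(np.uint8)
cv2.imwrite('pics/s3.png',cv2.resize(c,None,fx=3.1,fy=3.1,interpolation=cv2.INTER_CUBIC))
"
```

```text
t 11.57 tcp [ 0.596  -0.2334  0.0526] F [-0.3 -0.  -0.8] gap 0.672
shift mm [ -0.3   2.2 -47.4] turn [-0.01  0.01 -0.04]
```

View pics/s3.png

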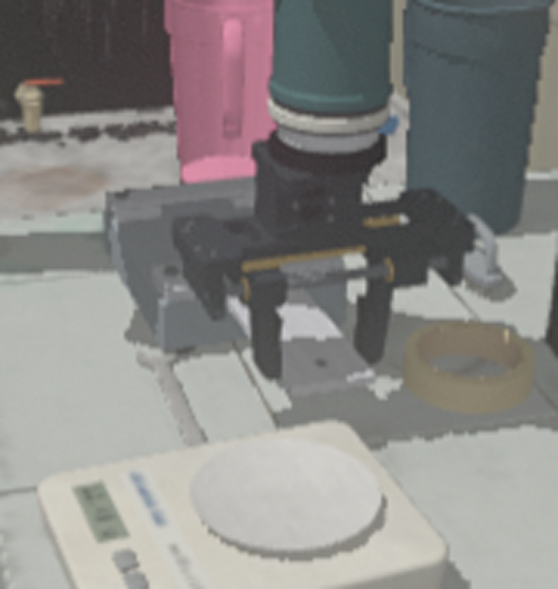

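The plate is clear of the strap, held level in the fingers; its end is near crop px (285,388)-(372,376), its hole at (320,362). Lift and measure the offset and tilt.

>>> {"op": "step_arm", "data": {
  "steps": [
    [[1,0,0.0,-0.006,0,0,0],[1,0,0,-0.018,0,0,0],[1,0,0,-0.033,0,0,0],[1,0,0,-0.043,0,0,0],[1,0,0,-0.047,0,0,0],[1,0,0,-0.047,0,0,0]]
  ]
}}

```text
t: 12.38
tcp_pos: [0.5962, -0.2334, 0.1003]
tcp_rot: [1.0, 0.029, 0.0, 0.0]
force: [-0.6, -0.7, -1.8]
finger_gap: 0.675
```

```bash
python3 -c "
from h import *
rel([.538,-.360,.1],YK)
st=robot.read_state(); T=st['tcp_pos']
s=snap('side','s4full'); f=cv2.cvtColor(s['frame'],cv2.COLOR_RGB2BGR)
c=f[130:270,210:370]; c=(255*(c/255.)**0.7).astype(np.uint8)
cv2.imwrite('pics/s4.png',cv2.resize(c,None,fx=4.5,fy=4.5,interpolation=cv2.INTER_CUBIC))
for n in('side','top'):
    P=cloud(snap(n)).reshape(-1,3); q=P-T; x=q[:,:2]@KX; y=q[:,:2]@KY
    m=(abs(x)<.026)&(y>-.06)&(y<.13)&(q[:,2]>-.04)&(q[:,2]<.03)
    print(n,m.sum())
    if m.sum()>20:
        A=np.c_[x[m],y[m],np.ones(m.sum())]; k,*_=np.linalg.lstsq(A,q[m,2],rcond=None); print(k, y[m].min(),y[m].max(), np.percentile(y[m],[2,98]), q[m,2].std())
        for lo in np.arange(-.06,.13,.02):
            w=m&(y>lo)&(y<lo+.02)
            if w.sum()>3: print(round(lo,2),w.sum(),np.median(q[w,2]).round(4))
"
```

```text
t 12.38 tcp [ 0.5962 -0.2334  0.1003] F [-0.6 -0.7 -1.8] gap 0.675
shift mm [-65.4 123.    0.3] turn [ 0.02 -0.04 -0.03]
side 603
[ 0.06725525 -0.03733308  0.00067881] -0.03276792938162925 0.12939833584491267 [-0.03142994  0.10541158] 0.004728042496526527
-0.04 134 0.0008
-0.02 108 0.0015
0.0 98 0.0011
0.02 80 0.001
0.04 60 0.0006
0.06 48 0.0004
0.08 54 -0.0001
0.1 13 -0.0005
0.12 8 -0.0387
top 523
[ 0.05153388 -0.16955887  0.01314279] 0.02541221392390871 0.12985563922606425 [0.02649398 0.12825743] 0.009582343718240257
0.02 84 0.0023
0.04 24 0.0024
0.06 96 0.002
0.08 195 0.0018
0.1 90 0.0015
0.12 34 -0.0362
```

View pics/s4.png

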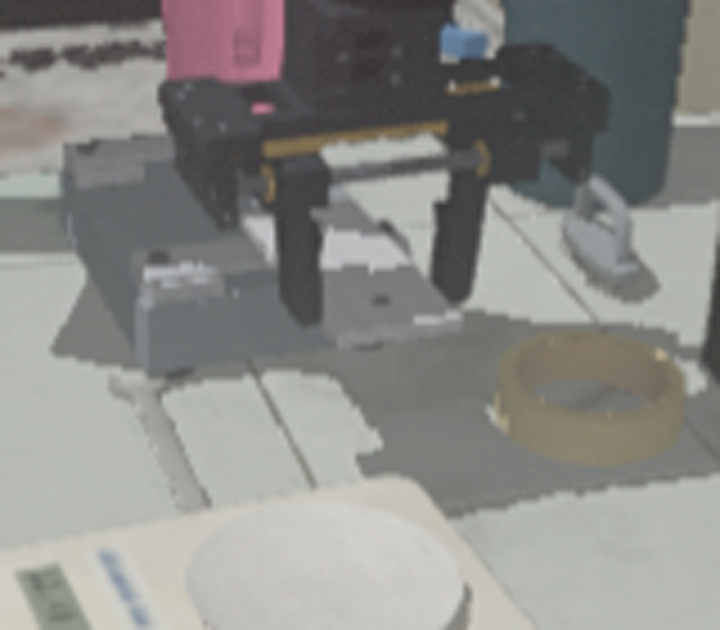

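The plate hangs below-centre in the pads: depth shows its top about 2 mm above the TCP, less than the 5 mm expected. I check for bias and creep before carrying it.

```bash
python3 -c "
from h import *
T=robot.read_state()['tcp_pos']
def med(P,c,r):
    m=(np.hypot(P[:,0]-c[0],P[:,1]-c[1])<r)&(P[:,2]<.12); return m.sum(),np.median(P[m,2]).round(4)
for n in('side','top'):
    P=cloud(snap(n)).reshape(-1,3)
    print(n,'rear strap .0645',med(P,kp(0,.0765,0),.012),'front strap',med(P,kp(0,-.0765,0),.012),'pan .046',med(P,(.538,-.36),.03),'face .05',med(P,kp(.055,0,0),.012))
    for y in(-.025,.025,.035,.07,.085):
        c=T[:2]+y*KY; print(y,med(P,c,.012))
"
```

```text
side rear strap .0645 (np.int64(0), np.float64(nan)) front strap (np.int64(36), np.float64(0.0216)) pan .046 (np.int64(468), np.float64(0.0422)) face .05 (np.int64(2), np.float64(0.047))
-0.025 (np.int64(71), np.float64(0.1008))
0.025 (np.int64(94), np.float64(-0.0009))
0.035 (np.int64(91), np.float64(-0.0019))
0.07 (np.int64(57), np.float64(-0.0028))
0.085 (np.int64(58), np.float64(-0.003))
top rear strap .0645 (np.int64(82), np.float64(0.0646)) front strap (np.int64(79), np.float64(0.0642)) pan .046 (np.int64(412), np.float64(0.0428)) face .05 (np.int64(77), np.float64(0.0487))
-0.025 (np.int64(0), np.float64(nan))
0.025 (np.int64(37), np.float64(0.1028))
0.035 (np.int64(47), np.float64(0.1028))
0.07 (np.int64(45), np.float64(0.1026))
0.085 (np.int64(87), np.float64(0.1019))
  return _methods._mean(a, axis=axis, dtype=dtype,
  ret = ret.dtype.type(ret / rcount)
```

Bias of the depth (pan reads 3–4 mm low) explains most of it, and the plate is not creeping. The plate's centre is 37 mm behind the TCP with about 1° of droop. I carry it over the pan.

>>> {"op": "step_arm", "data": {
  "steps": [
    [[1,-0.003,0.006,0,0,0,0],[1,-0.01,0.02,0,0,0,0],[1,-0.018,0.04,0,0.2,0,0],[1,-0.026,0.06,0,0.4,0,0],[1,-0.034,0.08,0,0.6,0,0],[1,-0.042,0.1,0,0.8,0,0],[1,-0.05,0.12,0,1,0,0],[1,-0.057,0.138,0,1,0,0],[1,-0.062,0.152,0,1,0,0],[1,-0.065,0.159,0,1,0,0],[1,-0.065,0.16,0,1,0,0],[1,-0.065,0.16,0,1,0,0]]
  ]
}}

```text
t: 14.12
tcp_pos: [0.5405, -0.3963, 0.0996]
tcp_rot: [1.0, 0.029, -0.0, -0.009]
force: [0.1, -0.7, -1.5]
finger_gap: 0.674
```

```bash
python3 -c "
from h import *
rel(np.r_[np.array([.538,-.36])-.037*KY,.058],YK)
T=robot.read_state()['tcp_pos']
for n in('side','top'):
    P=cloud(snap(n)).reshape(-1,3); q=P-T; x=q[:,:2]@KX; y=q[:,:2]@KY
    m=(abs(x)<.026)&(y>-.06)&(y<.13)&(q[:,2]>-.02)&(q[:,2]<.012)
    k=np.polyfit(y[m],q[m,2],1); print(n,m.sum(),'slope deg',np.degrees(k[0]).round(2),'z0',k[1].round(4),'y pct',np.percentile(y[m],[1,99]).round(4),y[m].min().round(4),y[m].max().round(4))
    w=(y>.05)&(y<.09)&(abs(x)<.06)&(abs(q[:,2])<.01); print('x extent',np.percentile(x[w],[1,99]).round(4))
"
```

```text
t 14.12 tcp [ 0.5405 -0.3963  0.0996] F [ 0.1 -0.7 -1.5] gap 0.674
shift mm [-0.4  1.3 41.6] turn [-1.02  0.   -0.01]
side 900 slope deg 0.68 z0 0.0019 y pct [-0.0308  0.0852] -0.0326 0.108
x extent [-0.0298  0.0301]
top 984 slope deg 0.18 z0 0.0043 y pct [0.008  0.1083] -0.0017 0.1093
x extent [-0.0286  0.0299]
```

Level within about 0.5°, centre 38 mm from the TCP. Lowering to just above the pan.

>>> {"op": "step_arm", "data": {
  "steps": [
    [[1,0,0.001,0.008,0,0,0],[1,0,0.001,0.018,0,0,0],[1,0,0.002,0.028,0,0,0],[1,0,0.002,0.036,0,0,0],[1,0,0.002,0.041,0,0,0],[1,0,0.002,0.044,0,0,0],[1,0,0.002,0.045,0,0,0],[1,0,0.002,0.046,0,0,0],[1,0,0.002,0.046,0,0,0],[1,0,0.002,0.046,0,0,0]]
  ]
}}

```text
t: 15.48
tcp_pos: [0.5405, -0.3981, 0.0539]
tcp_rot: [1.0, 0.029, -0.0, -0.009]
force: [0.4, -0.3, -1.9]
finger_gap: 0.674
```

>>> {"op": "step_arm", "data": {
  "steps": [
    [[1,0,0,0.001,0,0,0],[1,0,0,0.002,0,0,0],[1,0,0,0.003,0,0,0],[1,0,0,0.003,0,0,0]]
  ]
}}

```text
t: 15.98
tcp_pos: [0.5403, -0.3979, 0.0505]
tcp_rot: [1.0, 0.029, -0.0, -0.009]
force: [0.5, 0.0, -1.6]
finger_gap: 0.673
```

>>> {"op": "step_arm", "data": {
  "steps": [
    [[1,0,0,0.0005,0,0,0],[1,0,0,0.001,0,0,0],[1,0,0,0.001,0,0,0]]
  ]
}}

```text
t: 16.35
tcp_pos: [0.5403, -0.3979, 0.0496]
tcp_rot: [1.0, 0.029, -0.0, -0.009]
force: [-0.8, -0.2, -1.4]
finger_gap: 0.673
```

>>> {"op": "step_arm", "data": {
  "steps": [
    [[1,0,0,0.0005,0,0,0],[1,0,0,0.001,0,0,0],[1,0,0,0.001,0,0,0]]
  ]
}}

```text
t: 16.73
tcp_pos: [0.5404, -0.398, 0.0488]
tcp_rot: [1.0, 0.029, -0.0, -0.009]
force: [-0.4, -0.3, -1.3]
finger_gap: 0.674
```

>>> {"op": "step_arm", "data": {
  "steps": [
    [[1,0,0,0.0005,0,0,0],[1,0,0,0.001,0,0,0],[1,0,0,0.001,0,0,0]]
  ]
}}

```text
t: 17.1
tcp_pos: [0.5404, -0.398, 0.0487]
tcp_rot: [1.0, 0.029, -0.0, -0.009]
force: [-3.2, 2.3, 5.8]
finger_gap: 0.672
```

Contact: +7 N upward, plate on the pan. Opening, a short wait, then lifting straight up.

>>> {"op": "step_arm", "data": {
  "steps": [
    [[-1,0,0,0,0,0,0],[-1,0,0,-0.0005,0,0,0],[-1,0,0,-0.001,0,0,0],[-1,0,0,-0.001,0,0,0],[-1,0,0,-0.001,0,0,0],[-1,0,0,-0.006,0,0,0],[-1,0,0,-0.02,0,0,0],[-1,0,0,-0.05,0,0,0],[-1,0,0,-0.1,0,0,0],[-1,0,0.05,-0.12,0,0,0],[-1,0,0.1,-0.12,0,0,0],[-1,0,0.15,-0.12,0,0,0],[-1,0,0.15,-0.12,0,0,0],[-1,0,0.15,-0.12,0,0,0]]
  ]
}}

```text
t: 18.85
tcp_pos: [0.5491, -0.5494, 0.1654]
tcp_rot: [1.0, 0.029, -0.0, -0.009]
force: [0.3, 0.3, -0.3]
finger_gap: 0.999
```

```bash
python3 -c "
from h import *
st=robot.read_state(); print(st['t'],st['tcp_pos'],st['force'],st['finger_gap'])
s=snap('top'); f=cv2.cvtColor(s['frame'],cv2.COLOR_RGB2BGR)
c=f[150:310,160:440]; cv2.imwrite('pics/t5.png',cv2.resize((255*(c/255.)**0.7).astype(np.uint8),None,fx=2.8,fy=2.8,interpolation=cv2.INTER_CUBIC))
P=cloud(s).reshape(-1,3); C=np.array([.538,-.36]); q=P[:,:2]-C; x=q@KX; y=q@KY
m=(P[:,2]>.0475)&(P[:,2]<.065)&(abs(x)<.06)&(abs(y)<.1); print(m.sum(),'ext x',np.percentile(x[m],[1,99]),'y',np.percentile(y[m],[1,99]))
i=m&(abs(x)<.025)&(abs(y)<.06); k,*_=np.linalg.lstsq(np.c_[x[i],y[i],np.ones(i.sum())],P[i,2],rcond=None); print('slopes deg',np.degrees(k[:2]),'z',k[2])
"
```

```text
18.85 [ 0.54906541 -0.54941352  0.16538073] [ 0.28747626  0.30006631 -0.34119903] 0.9990314836687272
1432 ext x [-0.04371613  0.03078438] y [-0.06653961  0.06957807]
slopes deg [-0.26290402 -0.0477561 ] z 0.052924490384866
```

View pics/t5.png

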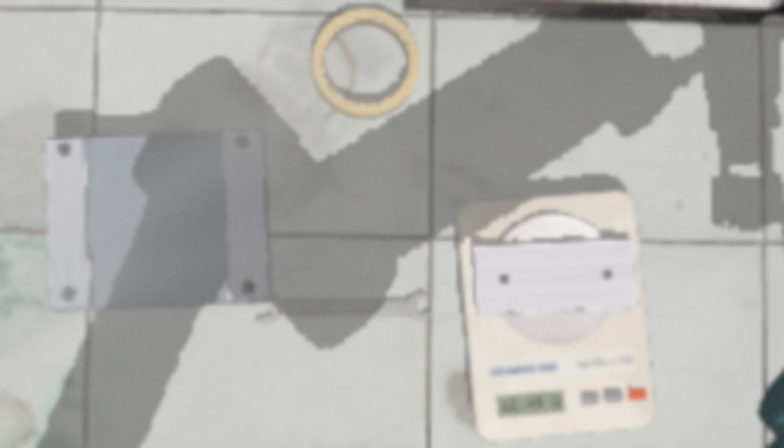

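The plate (px ~475–635, 240–312) lies flat and centred on the pan, tilt 0.3° or less. The centre offset is a few millimetres at most, the gripper is clear, and the spanner and tape are in place. I hand in.

```bash
python3 -c "
from workcell import robot
print(robot.job_done())"
```

```text
the job is handed in; nothing more can be done
None
```

The plate is on the pan of the near balance, released, and the job is handed in at about 19 s of the 48 s allowed; no verdict was reported.

- **Slide out:** I gripped the plate in the window, slid it 80 mm through the open end and let go. It stuck out about 47–55 mm, a little more than the 40 mm asked, but within the range of step 1.
- **Carry and set down:** I gripped the end that stuck out, drew the plate clear and levelled about 1° of droop. I lowered it in 1 mm steps until the upward force rose by about 7 N, then released it and backed off.
- **Last checks:** The plate lies flat, with a tilt of at most 0.3°. Along its length its centre is about 2 mm from the pan's centre. Across its width, the measured extent (-44 to +31 mm) is wider than the plate, so it seems to include something beside it; the picture shows the plate centred. The gripper is open and well clear at 0.165 m. The spanner and tape look unmoved by eye; I did not measure them.
- **Disagreements:** Depth on the pan read 3–4 mm low in both cameras, and the final plate height read about 1 mm low. The side image put the plate's centre 30 mm behind the fingers, while depth and the arm's own travel gave 37–38 mm. I used the latter, and the final picture agreed.

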